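# Shut the press's air valve in the bench air box

## Task

The press is about to be serviced: by pushing only, slide the plywood cover of the bench air box fully open along its ledges, until it stops at the regulator end, without lifting it, then push the red valve lever clockwise until it is fully shut, crosswise at its stop. Leave the cover open so that everyone can see the valve is shut, leave the blue and yellow levers as they are, and do not disturb the other things on the bench.

Things in the scene. Friction and masses are not known exactly. Their poses are not given: they have to be found in the camera images.
- air_box: Grey steel air box, fixed: open trough 190 (x) x 565 (y) x 82 mm high, walls 8 mm, regulator at its +y end (to y = +408 mm, 135 mm high). Origin: centre of the underside, on the bench; -x is its front, z up. Inside each long wall a ledge 10 mm wide, top 70 mm above the bench, carries the cover, which slides along y between the end walls, 2 mm side play.
- bay (a point): Centre of the open valve bay (box y = -274 to 0, 154 mm clear between the ledges), at the box's floor, 6 mm above the bench; axes as the box. Three valves stand in it at box y = -215, -140 and -65 mm, all at box x = +12 mm; which is where changes. Brass pipes there are at most 40 mm high (47 mm within 10 mm of a stem). The box's other half (y > 0) has a fixed deck 68 mm high.
- cover: Loose plywood cover plate 170 (x) x 270 (y) x 6 mm, 0.2 to 0.45 kg, flat on the ledges. Origin: centre of its underside; axes as the box. Starts over the valves, shut or a little ajar (box y = -138 to -105 mm); fully open, against the +y end wall, it is at box y = +139.5 mm. A hardwood batten 100 (x) x 18 (y) x 20 mm high stands across its middle to push on; 1 to 5 N slides it.
- batten_top (a point): Centre of the top of the cover's dark batten, 26 mm above the cover's underside, 96 mm above the bench.
- red_pivot (a point): Stem axis of the red-handled valve at mid-thickness of its lever, 56 mm above the bench; axes as the box.
- red_lever (a joint): Red lever angle (rad): 0 = open, lever pointing from its stem to the box's -x, along the pipe; pi/2 = shut at its stop, pointing to +y; grows clockwise from above. Starts at 0 to 0.3. Red sleeve with white band, 14 mm wide, 50 to 62 mm above the bench, 9 to 55 mm from the stem axis. It stays where left; about 6 N at 40 mm from the stem turns it.
- red_lever_tip (a point): Outer end of the red lever, on its centre line, 55 mm from the stem axis, 56 mm above the bench.
- blue_lever (a joint): Angle of the blue lever, same shape and meaning as the red one; starts open, at 0 to 0.1 rad. To be left as it is.
- blue_lever_tip (a point): Outer end of the blue lever, 55 mm from its stem axis, 56 mm above the bench.
- yellow_lever (a joint): Angle of the yellow lever, same shape and meaning as the red one; starts open, at 0 to 0.1 rad. To be left as it is.
- yellow_lever_tip (a point): Outer end of the yellow lever, 55 mm from its stem axis, 56 mm above the bench.
- edge_paint: Small red edge-paint bottle, 36 mm across, 85 mm high, standing in front of the box. Origin: centre of its underside. Leave it alone.
- wax_tin: Flat wax tin with a pale lid, 72 mm across, 42 mm high, standing in front of the box. Origin: centre of its underside. Leave it alone.
- glue_tin: Glue tin with a yellow label, 90 mm across, 110 mm high, in front of the box near its -y end. Origin: centre of its underside. Leave it alone.
- maul: Leatherworker's maul standing on its white head, 69 mm across, wooden grip upward, 201 mm high, beyond the box's -y end. Origin: centre of its underside. Leave it alone.
- punch_block: Dark wooden block 60 x 150 x 45 mm (x, y, z) with five steel punches rising to 114 mm, behind the box. Origin: centre of its underside. Leave it alone.
- steel_rule: Steel rule 32 x 260 x 4 mm (x, y, z) lying in front of the box. Origin: centre of its underside. Leave it alone.
- edge_creaser: Edge creaser with wooden handle lying behind the box, along its own x (-105 to +59 mm), 24 mm high. Origin: on its underside. Leave it alone.

How it is judged:
By the outcome, as a careful person would: the job done as asked, in the order asked, and still so for the second after the job is handed in, with the robot touching nothing.
It also fails if it takes over 54 s, if anything falls off the work surface, if the arm or the gripper's body presses on something with over 40 N, if the wrist force passes 120 N, or if a joint passes its speed limit or range.

## Robot

A 6-joint arm with a two-finger parallel gripper is mounted at the origin on the work surface. World frame = base frame: x ahead of the robot, y to its left, z up, the work surface at z = 0. Lengths are in m, angles in rad, forces in N, time in s.
With the tool pointing down it reaches from about 0.35 to 0.775 m from the base axis. Payload 5.5 kg.
Tool frame: the origin (TCP) lies on the centre line of the jaws, within the pads' length; the fingertips stand 11 mm ahead of it and the grasp point (between the pads) lies 8 mm behind it (env.tip_reach is the distance from the TCP to the fingertips, in m); z points along the fingers, x is the direction in which the jaws open and shut, and the axes are right-handed (so a half turn about z gives the same grasp; the last joint's range is limited). The gripper opens to 85 mm and grips with 20 to 120 N. Pads are 22 mm wide; open, the fingers measure 114 mm over their backs; the gripper's body (76 mm by 85 mm) begins 54 mm behind the grasp point. The pads swing forward as they close: fully open they stand 13 mm farther back than shut.
Start: joints at [1.049, 0.313, 0.046, 1.304, 0, 1.431], TCP at [0.214, 0.534, 0.242] pointing down, gripper open.
Joint ranges: [-2.76, 2.76], [-0.86, 1.69], [-1.03, 1.26], [-2.2, 2.34], [-1.47, 1.5], [-3.14, 3.14]. Speed limits (rad/s): [2.57, 2.57, 3.14, 3.14, 3.14, 3.14].

## Interface

Orientations are given as a unit quaternion [w, x, y, z].
In Python, from workcell import env gives the robot as it stands.
- The arm moves only by the tool carry_out, never from a script. Its argument "moves" is one flat list of numbers, 7 for each row, row after row: the gripper command: -1 is shut, 1 is fully open, values between are in proportion, then the shift along the tool's x, y, z in m, then the turn, a rotation vector about the tool's x, y, z in degrees. A call has exactly 5 rows; each row shifts and turns the pose as measured when the row begins, along the tool's axes as they then stand; what a row does not reach is not made up. A row lasts 1/8 s, in which the tool goes at most 62.5 mm and 10.7 degrees, less where a joint would pass 70% of its speed; a pose out of reach is approached as far as the arm can. A call is refused whole if a number of a shift passes 0.0625 or a number of a turn 10.7, either way. A call with a gripper value outside its range is refused whole. The fingers move at their own pace and stop on an object; "squeeze" is the grip in N (left out, the last holds). Time passes only in rows, so rows that do not move let the fingers close, or fill a call up. It gives the time, the measured TCP pose, the force and the opening at its end, in the units of the state.
- env.get_state(): the state, without advancing time (a new reading comes with each control period).
- env.read_camera(name): name is "scene" or "top" or "wrist"; returns the picture (480x640x3 uint8, red, green, blue); there is no depth.
- env.calibration(name): a dict with "camera_matrix" (3x3 intrinsics, pixels), "rvec" (rotation vector, rad) and "tvec" (3), from world to camera coordinates, as OpenCV has them; the wrist camera has in their place "hand_eye" (4x4, takes a point from camera to tool coordinates, whose origin is the TCP and whose axes are the tool frame's). Camera axes: x right, y down, z forward; pixel columns grow to the right and rows downward; lengths in m; the calibration is good to about 2 mm. A picture is of the moment at which its call begins: read the wrist's pose just before it. calibration takes no time and is no camera call.
- env.hand_in(): hands the job in, once; it reports no verdict.
The state is a dict: "clock": time; "joint_pos": joint angles; "qvel": joint speeds; "tau": joint torques, N m; "tcp_pos": TCP position; "orientation": TCP orientation; "wrist_force": force on the tool from outside, world axes, zero at the start; "ft_torque": the same for the moment, N m; "finger_gap": finger opening in m.
Only numpy, scipy, OpenCV 4.12 (cv2) and the standard library are available. Lean on these libraries where they do the work, as an engineer would, in place of code of your own. Each camera call takes 0.05 s, during which the arm holds its last target. There are 200 camera calls.

## Working session

There is one attempt and no reset: what is moved stays moved. The work goes in short steps, Python scripts to look and compute and a tool call to move; the robot and the scene stay as the last step left them, time stands still between calls to the robot, and variables do not carry over. Pictures are saved under pics/ and viewed, about 8 in all and at most 12, crops included, and the job is handed in when it is done.

Besides the shell and the picture viewer there is one more tool, called by a JSON object that holds its "fn" and its "kwargs", one argument or row to a line. carry_out: Moves the arm, as the interface text tells. Its arguments: {"type":"object","properties":{"moves":{"type":"array"},"squeeze":{"type":"number"}},"required":["moves"]}

```bash
mkdir -p pics; ls; python3 - <<'E'
from workcell import env
import cv2
for n in("top","scene"):
    cv2.imwrite(f"pics/{n}0.png",env.read_camera(n)[:,:,::-1]); print(env.calibration(n))
print(env.calibration("wrist")); print(env.get_state())
E
```

```text
pics
{'camera_matrix': array([[615.95146476,   0.        , 308.9639064 ],
       [  0.        , 615.95146476, 241.83966636],
       [  0.        ,   0.        ,   1.        ]]), 'rvec': array([ 2.12243549, -2.15215228,  0.14731885]), 'tvec': array([-0.03480786,  0.54204775,  1.4603717 ])}
{'camera_matrix': array([[612.37846482,   0.        , 313.62217073],
       [  0.        , 612.37846482, 249.81237562],
       [  0.        ,   0.        ,   1.        ]]), 'rvec': array([ 2.26567875,  0.62239556, -0.23834708]), 'tvec': array([-0.44570629, -0.14628003,  1.71632364])}
{'camera_matrix': array([[423.64134526,   0.        , 323.69435065],
       [  0.        , 423.64134526, 236.90680091],
       [  0.        ,   0.        ,   1.        ]]), 'hand_eye': array([[ 9.99999557e-01, -4.42144285e-04, -8.31505369e-04,
        -9.42428077e-04],
       [ 6.68051148e-04,  9.55368419e-01,  2.95416211e-01,
        -7.54729274e-02],
       [ 6.63777380e-04, -2.95416635e-01,  9.55368291e-01,
        -1.31974397e-01],
       [ 0.00000000e+00,  0.00000000e+00,  0.00000000e+00,
         1.00000000e+00]])}
{'clock': 0.1, 'joint_pos': array([1.04942537e+00, 3.13923048e-01, 4.50701531e-02, 1.30359866e+00,
       1.17243944e-05, 1.43118474e+00]), 'qvel': array([ 0.00182945, -0.00084901,  0.00215926,  0.00082583,  0.00034365,
        0.00084022]), 'tau': array([ 2.65743351e-03, -4.81725526e+01,  2.99245262e+01,  1.27511012e-02,
       -1.58492185e-04,  2.66542935e-05]), 'tcp_pos': array([0.21400554, 0.53320991, 0.24149013]), 'orientation': array([ 3.58369888e-04,  8.28418020e-01,  5.60109721e-01, -7.46022921e-04]), 'wrist_force': array([ 0.43977035, -0.61188142,  0.23242563]), 'ft_torque': array([-0.00242628, -0.03186064,  0.00589155]), 'finger_gap': 0.08527220326254817}
```

View pics/top0.png

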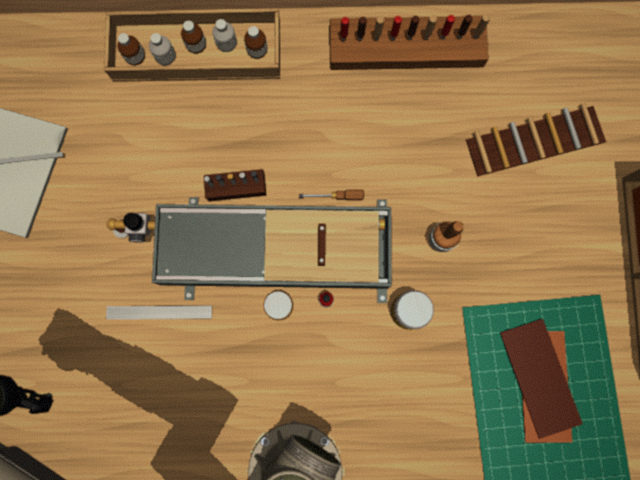

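View pics/scene0.png

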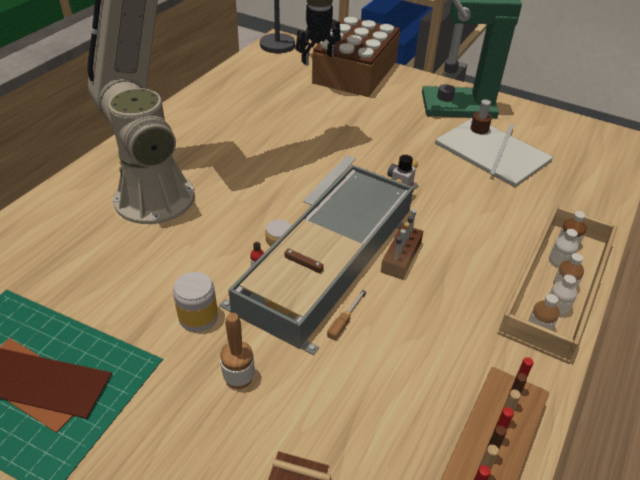

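The top view shows the box spanning columns 153–391 and rows 205–288. The cover is ajar on the right (−y) side, with its batten at about (321,244). The regulator is at the left. I'll enlarge this area.

```bash
cat > h.py <<'E'
import numpy as np, cv2
from workcell import env
from scipy.spatial.transform import Rotation as R
def ray(n,uv,z,st=None):
    """pixel -> world point at height z"""
    c=env.calibration(n);d=np.linalg.inv(c["camera_matrix"])@[*uv,1]
    if n=="wrist":
        H=c["hand_eye"];Q=rot(st);d=Q@H[:3,:3]@d;o=np.array(st["tcp_pos"])+Q@H[:3,3]
    else:
        M=cv2.Rodrigues(c["rvec"])[0];d=M.T@d;o=-M.T@c["tvec"]
    return o+d*(z-o[2])/d[2]
def rot(st): return R.from_quat(np.roll(st["orientation"],-1)).as_matrix()
E
python3 - <<'E'
import cv2
i=cv2.imread("pics/top0.png")[195:305,145:405]
cv2.imwrite("pics/top0c.png",cv2.resize(i,None,fx=3,fy=3,interpolation=cv2.INTER_CUBIC))
E
```

```text
(no output)
```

View pics/top0c.png

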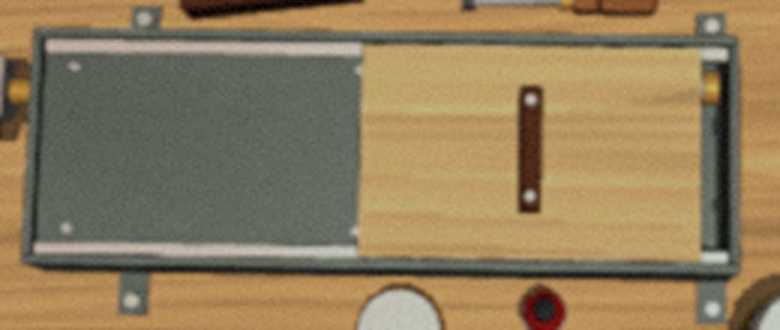

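```bash
python3 - <<'E'
from h import *
f=lambda u,v,z: ray("top",(145+(u+.5)/3-.5,195+(v+.5)/3-.5),z)[:2]
C=np.array([f(38,32,.082),f(738,38,.082),f(738,272,.082),f(24,264,.082)])  # +x+y,+x-y,-x-y,-x+y
L=np.array([[.095,.2825],[.095,-.2825],[-.095,-.2825],[-.095,.2825]])
ctr=C.mean(0);H=L.T@(C-ctr);yaw=np.arctan2(H[0,1]-H[1,0],H[0,0]+H[1,1])
Q=R.from_euler('z',yaw).as_matrix()[:2,:2]
print("box",ctr,"yaw deg",np.degrees(yaw),"resid",(C-ctr-L@Q.T)*1e3)
for n,p in dict(batten=(530,150,.096),bt=(530,87,.096),bb=(530,212,.096),cl=(359,150,.076),cr=(701,150,.076)).items():
    w=f(*p);print(n,w,"box",Q.T@(w-ctr))
st=env.get_state();M=rot(st);print(M)
# robot frame targets
T=lambda x,y:ctr+Q@[x,y]
for p in[(0,-.15),(0,-.2),(0,.12),(0.012,-.065),(.012,-.14),(.012,-.215)]:w=T(*p);print(p,w,np.hypot(*w))
E
```

```text
box [0.52944473 0.04364964] yaw deg -1.4765966515434013 resid [[-2.47251377 -3.89593567]
 [-1.60351743  2.47970842]
 [ 2.27358183  3.66829471]
 [ 1.80244937 -2.25206746]]
batten [ 0.52597328 -0.07189783] box [-0.0004928  -0.11559855]
bt [ 0.57596432 -0.07269135] box [ 0.04950209 -0.11510361]
bb [ 0.47727672 -0.07112485] box [-0.0491931  -0.11608068]
cl [0.53092474 0.06351759] box [0.00096755 0.01989949]
cr [ 0.52689224 -0.20729973] box [ 0.00391499 -0.25093181]
[[ 3.72553088e-01  9.28010507e-01 -8.34584745e-04]
 [ 9.28009437e-01 -3.72553944e-01 -1.42946953e-03]
 [-1.63749058e-03 -2.41949234e-04 -9.99998630e-01]]
(0, -0.15) [ 0.52557943 -0.10630055] 0.536221545820815
(0, -0.2) [ 0.524291   -0.15628395] 0.5470884074612191
(0, 0.12) [0.53253696 0.16360979] 0.5571030224044085
(0.012, -0.065) [ 0.53976578 -0.021638  ] 0.5401993152779423
(0.012, -0.14) [ 0.53783313 -0.09661309] 0.5464417345799462
(0.012, -0.215) [ 0.53590049 -0.17158819] 0.562700487252964
```

{"fn": "carry_out", "kwargs": {
  "moves": [-1, 0, 0, 0, 0, 0, -10.2, -1, 0, 0, 0, 0, 0, -10.2, -1, -0.06, 0.03, 0, 0, 0, 0, -1, -0.06, 0.03, 0, 0, 0, 0, -1, -0.06, 0.03, 0, 0, 0, 0],
  "squeeze": 40
}}

```text
clock: 0.72
tcp_pos: [0.2957, 0.3625, 0.2383]
orientation: [0.001, 0.709, 0.705, -0.003]
wrist_force: [1.1, 0.6, -0.4]
finger_gap: -0.0002
```

```bash
cat >> h.py <<'E'
CTR=np.array([.52944,.04365]);YAW=np.radians(-1.2)
B=R.from_euler('z',YAW).as_matrix()
def box(w): return B.T@(np.array(w)-[*CTR,0])
def go(x,y,ztip):
    st=env.get_state();M=rot(st)
    t=np.array([*CTR,0])+B@[x,y,ztip+env.tip_reach]
    Rt=B@np.array([[0,1,0],[1,0,0],[0,0,-1.]])
    print("t",round(st["clock"],2),"box",box(st["tcp_pos"]).round(4),"gap",st["finger_gap"],"F",np.round(st["wrist_force"],1))
    print("shift",(M.T@(t-st["tcp_pos"])).round(4),"turn",np.degrees(R.from_matrix(M.T@Rt).as_rotvec()).round(2))
E
python3 -c "
from h import *
print(env.tip_reach);go(0,-.152,.15)"
```

```text
0.011
t 0.72 box [-0.2403  0.3139  0.2383] gap -0.00017796482278714407 F [ 1.1  0.6 -0.4]
shift [-0.4692  0.2332  0.079 ] turn [-0.18  0.3   0.9 ]
```

{"fn": "carry_out", "kwargs": {
  "moves": [-1, -0.06, 0.03, 0, 0, 0, 0.9, -1, -0.06, 0.03, 0, 0, 0, 0, -1, -0.06, 0.03, 0, 0, 0, 0, -1, -0.06, 0.03, 0, 0, 0, 0, -1, -0.06, 0.03, 0, 0, 0, 0]
}}

```text
clock: 1.35
tcp_pos: [0.4287, 0.0794, 0.2387]
orientation: [0.001, 0.714, 0.7, -0.003]
wrist_force: [0.7, 1.6, -0.2]
finger_gap: -0.0
```

{"fn": "carry_out", "kwargs": {
  "moves": [-1, -0.06, 0.03, 0, 0, 0, 0, -1, -0.06, 0.03, 0, 0, 0, 0, -1, -0.05, 0.02, 0.02, 0, 0, 0, -1, 0, 0, 0.03, 0, 0, 0, -1, 0, 0, 0, 0, 0, 0]
}}

```text
clock: 1.98
tcp_pos: [0.5021, -0.0914, 0.1867]
orientation: [0.001, 0.717, 0.697, -0.003]
wrist_force: [-0.8, 0.0, 0.4]
finger_gap: -0.0002
```

```bash
python3 -c "
from h import *
go(0,-.152,.084)
cv2.imwrite('pics/w1.png',env.read_camera('wrist')[:,:,::-1])"
```

```text
t 1.98 box [-0.0245 -0.1356  0.1867] gap -0.0002003733387822976 F [-0.8  0.   0.4]
shift [-0.0157  0.0249  0.0917] turn [-0.17  0.28 -0.4 ]
```

View pics/w1.png

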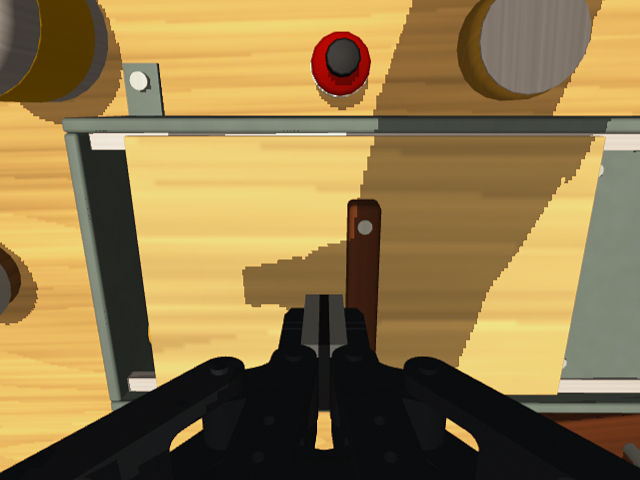

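The wrist view shows the batten's −x end at about (348–381,200) and the shut fingertips at about (304–345,295). The front rim runs along row 120–130.

```bash
python3 -c "
from h import *
st=env.get_state()
for p,z in(((347,203),.096),((381,203),.096),((375,350),.096),((64,119),.082),((639,118),.082),((125,136),.076),((154,393),.076),((605,137),.076),((558,394),.076)):
  w=ray('wrist',p,z,st);print(p,w.round(4),box(w).round(4))"
```

```text
(347, 203) [ 0.4778 -0.0799  0.096 ] [-0.049  -0.1246  0.096 ]
(381, 203) [ 0.4783 -0.0615  0.096 ] [-0.0489 -0.1062  0.096 ]
(375, 350) [ 0.5688 -0.0641  0.096 ] [ 0.0417 -0.1069  0.096 ]
(64, 119) [ 0.4302 -0.2327  0.082 ] [-0.0934 -0.2784  0.082 ]
(639, 118) [0.4383 0.0785 0.082 ] [-0.0918  0.0329  0.082 ]
(125, 136) [ 0.4404 -0.2037  0.076 ] [-0.0838 -0.2492  0.076 ]
(154, 393) [ 0.6115 -0.2124  0.076 ] [ 0.0874 -0.2543  0.076 ]
(605, 137) [0.4484 0.0657 0.076 ] [-0.0815  0.0204  0.076 ]
(558, 394) [0.6184 0.0624 0.076 ] [0.0886 0.0206 0.076 ]
```

{"fn": "carry_out", "kwargs": {
  "moves": [-1, -0.017, 0.027, 0, 0, 0, 0, -1, 0, 0, 0.045, 0, 0, 0, -1, 0, 0, 0.03, 0, 0, 0, -1, 0, 0, 0.008, 0, 0, 0, -1, 0, 0, 0, 0, 0, 0]
}}

```text
clock: 2.65
tcp_pos: [0.535, -0.1079, 0.112]
orientation: [0.007, 0.714, 0.7, 0.0]
wrist_force: [-0.3, 0.4, 0.4]
finger_gap: 0.0002
```

```bash
sed -i 's/radians(-1.2)/radians(-1.5)/' h.py; python3 -c "
from h import *
go(0.002,.10,.084)"
```

```text
t 2.65 box [ 0.0095 -0.1514  0.112 ] gap 0.00019944039243409886 F [-0.3  0.4  0.4]
shift [ 0.2516 -0.0063  0.0146] turn [0.63 0.55 0.31]
```

{"fn": "carry_out", "kwargs": {
  "moves": [-1, 0, -0.007, 0.011, 0.6, 0.5, 0.3, -1, 0, 0, 0.002, 0, 0, 0, -1, 0.005, 0, 0, 0, 0, 0, -1, 0.008, 0, 0, 0, 0, 0, -1, 0.008, 0, 0, 0, 0, 0]
}}

```text
clock: 3.28
tcp_pos: [0.5303, -0.0863, 0.102]
orientation: [0.003, 0.716, 0.698, 0.001]
wrist_force: [-0.2, -0.6, -0.2]
finger_gap: -0.0001
```

```bash
python3 -c "
from h import *
go(0.002,.116,.084)"
```

```text
t 3.27 box [ 0.0042 -0.1299  0.102 ] gap -0.00012268169971493579 F [-0.2 -0.6 -0.2]
shift [ 0.2459 -0.0024  0.0065] turn [ 0.31  0.11 -0.02]
```

{"fn": "carry_out", "kwargs": {
  "moves": [-1, 0, -0.002, 0.007, 0, 0, 0, -1, 0.01, 0, 0.0, 0, 0, 0, -1, 0.012, 0, 0, 0, 0, 0, -1, 0.012, 0, 0, 0, 0, 0, -1, 0.015, 0, 0, 0, 0, 0]
}}

```text
clock: 3.9
tcp_pos: [0.5332, -0.0357, 0.1014]
orientation: [0.008, 0.716, 0.698, 0.003]
wrist_force: [0.1, -2.3, 1.4]
finger_gap: 0.0001
```

```bash
python3 -c "
from h import *
go(0.002,.116,.085)
cv2.imwrite('pics/w2.png',env.read_camera('wrist')[:,:,::-1])"
```

```text
t 3.9 box [ 0.0058 -0.0792  0.1014] gap 6.808237933981893e-05 F [ 0.1 -2.3  1.4]
shift [ 0.1953 -0.0039  0.004 ] turn [0.91 0.37 0.  ]
```

View pics/w2.png

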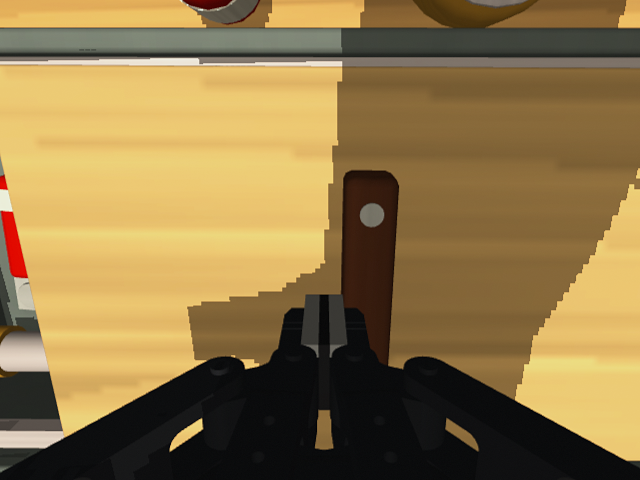

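The cover is sliding: the batten is against the fingers at column 343. The red lever is just showing at the left (0–25,180–280), so the red valve is the −y-most one.

{"fn": "carry_out", "kwargs": {
  "moves": [-1, 0.018, -0.003, 0.006, 0.8, 0.3, 0, -1, 0.02, -0.001, 0.002, 0.2, 0.1, 0, -1, 0.02, -0.001, 0.002, 0.2, 0.1, 0, -1, 0.02, -0.001, 0.002, 0.2, 0.1, 0, -1, 0.02, 0, 0.002, 0.2, 0, 0]
}}

```text
clock: 4.58
tcp_pos: [0.536, 0.0466, 0.1006]
orientation: [0.017, 0.72, 0.694, -0.014]
wrist_force: [-10.0, -18.6, 24.3]
finger_gap: 0.0001
```

```bash
python3 -c "
from h import *
go(0.002,.122,.085)"
```

```text
t 4.58 box [0.0064 0.0032 0.1006] gap 7.810467532253136e-05 F [-10.  -18.6  24.3]
shift [ 0.1189 -0.0058 -0.0006] turn [ 0.2   2.51 -0.65]
```

```bash
python3 -c "
from h import *
c=env.calibration('wrist');H=c['hand_eye']
for v in(295,300,345):
  d=H[:3,:3]@np.linalg.inv(c['camera_matrix'])@[324,v,1];o=H[:3,3]
  for y in(-.011,0,.011):
    s=(y-o[1])/d[1];print(v,y,(o+s*d).round(4))"
```

```text
295 -0.011 [-0.0008 -0.011   0.0071]
295 0 [-0.0009  0.      0.0307]
295 0.011 [-0.0009  0.011   0.0544]
300 -0.011 [-0.0008 -0.011   0.003 ]
300 0 [-0.0009  0.      0.0259]
300 0.011 [-0.0009  0.011   0.0489]
345 -0.011 [-0.0008 -0.011  -0.0262]
345 0 [-0.0008  0.     -0.0082]
345 0.011 [-0.0009  0.011   0.0098]
```

{"fn": "carry_out", "kwargs": {
  "moves": [-1, -0.002, 0, -0.005, 0, 1, 0, -1, 0, -0.003, -0.002, 0, 1, -0.6, -1, 0, 0, 0, 0, 0.5, 0, -1, 0, 0, 0, 0, 0, 0, -1, 0, 0, 0, 0, 0, 0]
}}

```text
clock: 5.2
tcp_pos: [0.5309, 0.0473, 0.1061]
orientation: [-0.002, 0.716, 0.698, 0.001]
wrist_force: [0.1, 0.0, 0.0]
finger_gap: 0.0001
```

```bash
python3 -c "
from h import *
go(0.002,.122,.085)"
```

```text
t 5.2 box [0.0014 0.0037 0.1061] gap 0.00011800836345160388 F [0.1 0.  0. ]
shift [0.1182 0.0008 0.0106] turn [-0.03 -0.27  0.1 ]
```

{"fn": "carry_out", "kwargs": {
  "moves": [-1, 0, 0.001, 0.003, 0, -0.2, 0, -1, 0.018, 0, 0, 0, 0, 0, -1, 0.018, 0, 0, 0, 0, 0, -1, 0.018, 0, 0, 0, 0, 0, -1, 0.018, 0, 0, 0, 0, 0]
}}

```text
clock: 5.82
tcp_pos: [0.5338, 0.1225, 0.1024]
orientation: [-0.0, 0.716, 0.698, -0.001]
wrist_force: [0.5, -2.4, -0.4]
finger_gap: -0.0002
```

```bash
python3 -c "
from h import *
go(0.002,.122,.092)"
```

```text
t 5.83 box [0.0023 0.0789 0.1024] gap -0.00023203064412769895 F [ 0.5 -2.4 -0.4]
shift [ 0.0431 -0.0003 -0.0007] turn [-0.07  0.05 -0.02]
```

{"fn": "carry_out", "kwargs": {
  "moves": [-1, 0.014, 0, 0, 0, 0, 0, -1, 0.012, 0, 0, 0, 0, 0, -1, 0.008, 0, 0, 0, 0, 0, -1, 0.005, 0, 0, 0, 0, 0, -1, 0.003, 0, 0, 0, 0, 0]
}}

```text
clock: 6.45
tcp_pos: [0.5347, 0.1689, 0.1024]
orientation: [0.0, 0.716, 0.699, -0.001]
wrist_force: [-0.2, -2.7, 0.5]
finger_gap: -0.0003
```

```bash
python3 -c "
from h import *
go(0.002,.122,.092)"
```

```text
t 6.45 box [0.0019 0.1253 0.1024] gap -0.0002831762919944769 F [-0.2 -2.7  0.5]
shift [-0.0033  0.     -0.0006] turn [-0.07  0.09  0.13]
```

{"fn": "carry_out", "kwargs": {
  "moves": [-1, 0.004, 0, 0, 0, 0, 0, -1, 0.004, 0, 0, 0, 0, 0, -1, 0.004, 0, 0, 0, 0, 0, -1, 0.003, 0, 0, 0, 0, 0, -1, 0.003, 0, 0, 0, 0, 0]
}}

```text
clock: 7.08
tcp_pos: [0.5357, 0.1713, 0.1025]
orientation: [0.012, 0.72, 0.694, -0.012]
wrist_force: [-0.9, -10.8, 2.7]
finger_gap: -0.0
```

```bash
python3 -c "
from h import *
go(0.002,.122,.092)
cv2.imwrite('pics/w3.png',env.read_camera('wrist')[:,:,::-1])"
```

```text
t 7.08 box [0.0029 0.1278 0.1025] gap -1.1058295806965973e-05 F [ -0.9 -10.8   2.7]
shift [-0.0058 -0.0009 -0.0003] turn [-0.02  1.95 -0.6 ]
```

{"fn": "carry_out", "kwargs": {
  "moves": [-1, -0.006, 0, 0, 0, 1.9, -0.6, -1, -0.004, 0, -0.03, 0, 0, 0, -1, -0.05, 0, -0.04, 0, 0, 0, -1, -0.06, 0, -0.01, 0, 0, 0, -1, -0.06, 0, 0, 0, 0, 0]
}}

```text
clock: 7.75
tcp_pos: [0.5319, -0.0084, 0.1838]
orientation: [-0.001, 0.714, 0.7, 0.002]
wrist_force: [0.6, -0.9, -0.5]
finger_gap: -0.0002
```

{"fn": "carry_out", "kwargs": {
  "moves": [-1, -0.06, 0, 0, 0, 0, 0, -1, -0.05, 0, 0, 0, 0, 0, -1, -0.03, 0, 0, 0, 0, 0, -1, 0, 0, 0, 0, 0, 0, -1, 0, 0, 0, 0, 0, 0]
}}

```text
clock: 8.38
tcp_pos: [0.5294, -0.156, 0.184]
orientation: [-0.001, 0.717, 0.697, 0.005]
wrist_force: [-0.6, 0.6, 0.6]
finger_gap: 0.0
```

```bash
sed -i 's/\[.52944,.04365\]/[.5315,.0475]/' h.py; python3 -c "
from h import *
go(-0.045,-.21,.1)
cv2.imwrite('pics/w4.png',env.read_camera('wrist')[:,:,::-1])"
```

```text
t 8.38 box [ 0.0032 -0.2035  0.184 ] gap 7.054743108228195e-06 F [-0.6  0.6  0.6]
shift [-0.0071 -0.0487  0.0726] turn [ 0.35 -0.45 -0.08]
```

View pics/w4.png

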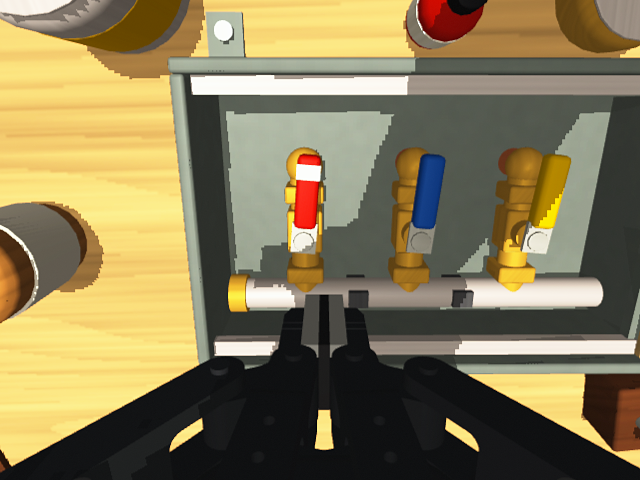

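With the cover open, the red lever is at left: tip (310,155), stem (304,241). Blue is in the middle (432,155)/(420,240) and yellow on the right (560,155)/(537,240).

```bash
python3 -c "
from h import *
st=env.get_state()
for n,p,z in(('rtip',(310,155),.062),('rstem',(304,241),.062),('btip',(432,155),.062),('bstem',(420,240),.062),('ytip',(560,155),.062),('ystem',(537,240),.062),('corner -x-y outer',(170,60),.082),('-x inner ledge',(230,95),.07)):
  w=ray('wrist',p,z,st);print(n,box(w).round(4))"
```

```text
rtip [-0.0441 -0.2115  0.062 ]
rstem [ 0.0094 -0.2159  0.062 ]
btip [-0.0439 -0.1393  0.062 ]
bstem [ 0.009  -0.1428  0.062 ]
ytip [-0.0437 -0.0632  0.062 ]
ystem [ 0.0093 -0.0689  0.062 ]
corner -x-y outer [-0.0944 -0.2818  0.082 ]
-x inner ledge [-0.0776 -0.2549  0.07  ]
```

{"fn": "carry_out", "kwargs": {
  "moves": [-1, -0.038, -0.033, 0, 0.3, -0.4, 0, -1, 0, 0, 0.05, 0, 0, 0, -1, 0, 0, 0.03, 0, 0, 0, -1, 0, 0, 0, 0, 0, 0, -1, 0, 0, 0, 0, 0, 0]
}}

```text
clock: 9.05
tcp_pos: [0.4975, -0.1883, 0.1041]
orientation: [0.002, 0.713, 0.701, 0.002]
wrist_force: [-0.0, 0.2, 1.4]
finger_gap: -0.0004
```

```bash
python3 -c "
from h import *
go(-0.03,-.241,.053);print(env.get_state()['joint_pos'])"
```

```text
t 9.05 box [-0.0278 -0.2366  0.1041] gap -0.0003569879152109832 F [-0.   0.2  1.4]
shift [-0.0044 -0.0025  0.0401] turn [ 0.3  -0.02  0.5 ]
[-0.51436642  0.31067176 -0.31040765  0.94525212  0.00282763 -0.49690637]
```

{"fn": "carry_out", "kwargs": {
  "moves": [-1, -0.004, -0.003, 0, 0, 0, 0.5, -1, 0, 0, 0.02, 0, 0, 0, -1, 0, 0, 0.012, 0, 0, 0, -1, 0, 0, 0.006, 0, 0, 0, -1, 0, 0, 0, 0, 0, 0]
}}

```text
clock: 9.68
tcp_pos: [0.4982, -0.1938, 0.0704]
orientation: [0.006, 0.716, 0.698, 0.003]
wrist_force: [-0.4, 0.4, 0.3]
finger_gap: 0.0
```

```bash
python3 -c "
from h import *
go(-0.03,-.2277,.053)
cv2.imwrite('pics/w5.png',env.read_camera('wrist')[:,:,::-1])"
```

```text
t 9.68 box [-0.027  -0.2421  0.0704] gap 2.162300793388939e-05 F [-0.4  0.4  0.3]
shift [ 0.0144 -0.0031  0.0063] turn [0.76 0.23 0.04]
```

View pics/w5.png

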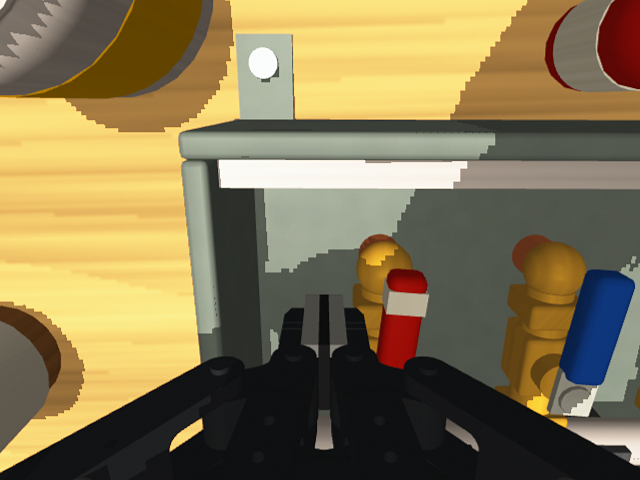

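The fingertips (304–345,295) sit left of the red lever (380–428,270–365), clear of it and alongside its sleeve. I'll go down the last 6 mm and start turning.

{"fn": "carry_out", "kwargs": {
  "moves": [-1, 0, -0.003, 0.006, 0.7, 0.2, 0, -1, 0.009, 0, 0.001, 0, 0, 0, -1, 0.007, 0, 0, 0, 0, 4, -1, 0.008, -0.002, 0, 0, 0, 10, -1, 0.008, -0.002, 0, 0, 0, 10]
}}

```text
clock: 10.35
tcp_pos: [0.4936, -0.1654, 0.0641]
orientation: [0.005, 0.85, 0.527, -0.005]
wrist_force: [-2.3, -7.3, 0.1]
finger_gap: 0.0002
```

```bash
cat >> h.py <<'E'
S=np.array([.0100,-.2155])
def rel():
    st=env.get_state();M=B.T@rot(st);p=box(st["tcp_pos"]);t=np.degrees(np.arctan2(M[0,0],M[1,0]))
    print("t",round(st["clock"],2),"z",p[2].round(4),"tool deg",t.round(1),"tilt",M[:2,2].round(3),"stem in tool",(M.T@[*(S-p[:2]),0])[:2].round(4),"F tool",(rot(st).T@st["wrist_force"]).round(1))
E
python3 -c "
from h import *
rel()"
```

```text
t 10.35 z 0.0641 tool deg 24.9 tilt [-0.003 -0.013] stem in tool [0.0163 0.0391] F tool [-7.5  1.1  0. ]
```

{"fn": "carry_out", "kwargs": {
  "moves": [-1, 0.0075, -0.002, 0, 0, 0, 10.5, -1, 0.0075, -0.002, 0, 0, 0, 10.5, -1, 0.0075, -0.002, 0, 0, 0, 10.5, -1, 0.0075, -0.002, 0, 0, 0, 10.5, -1, 0.0075, -0.002, 0, 0, 0, 10.5]
}}

```text
clock: 10.98
tcp_pos: [0.5065, -0.1344, 0.0635]
orientation: [0.01, 0.996, 0.086, -0.01]
wrist_force: [-6.6, -0.5, 5.2]
finger_gap: -0.0002
```

```bash
python3 -c "
from h import *
rel()"
```

```text
t 10.97 z 0.0635 tool deg 78.6 tilt [-0.018 -0.023] stem in tool [0.0231 0.0384] F tool [-6.7 -0.6 -5. ]
```

{"fn": "carry_out", "kwargs": {
  "moves": [-1, 0.007, -0.001, -0.001, 0, 0, 5, -1, 0.006, -0.001, 0, 0, 0, 5, -1, 0.005, 0, 0, 0, 0, 1, -1, 0.005, 0, 0, 0, 0, 0, -1, 0.005, 0, 0, 0, 0, 0]
}}

```text
clock: 11.6
tcp_pos: [0.52, -0.1275, 0.0635]
orientation: [0.013, 1.0, -0.014, -0.023]
wrist_force: [-15.0, -3.9, 13.7]
finger_gap: -0.0005
```

```bash
python3 -c "
from h import *
rel();print(env.get_state()['orientation'])"
```

```text
t 11.6 z 0.0635 tool deg 90.1 tilt [-0.047 -0.026] stem in tool [0.017  0.0402] F tool [-15.5   4.7 -12.9]
[ 0.0127012   0.99955114 -0.01368783 -0.02342717]
```

{"fn": "carry_out", "kwargs": {
  "moves": [-1, -0.004, 0, -0.002, 0, 0, 0, -1, 0, 0, 0, 1.5, 2.5, 0, -1, 0.004, 0, 0, 0, 0, 0, -1, 0.004, 0, 0, 0, 0, 0, -1, 0.004, 0, 0, 0, 0, 0]
}}

```text
clock: 12.22
tcp_pos: [0.5208, -0.1256, 0.0652]
orientation: [0.001, 1.0, -0.014, -0.009]
wrist_force: [-14.8, -2.2, 14.0]
finger_gap: -0.0003
```

```bash
python3 -c "
from h import *
rel()"
```

```text
t 12.22 z 0.0652 tool deg 90.1 tilt [-0.018 -0.001] stem in tool [0.0162 0.0421] F tool [-15.    2.6 -13.7]
```

{"fn": "carry_out", "kwargs": {
  "moves": [-1, -0.01, 0, 0, 0, 0, 0, -1, -0.006, 0, -0.005, 0, 0, 0, -1, 0, 0, -0.05, 0, 0, 0, -1, 0, -0.02, -0.05, 0, 0, 0, -1, 0, -0.04, 0, 0, 0, 0]
}}

```text
clock: 12.85
tcp_pos: [0.5102, -0.0651, 0.1741]
orientation: [0.0, 1.0, -0.016, -0.008]
wrist_force: [0.7, -0.1, -0.4]
finger_gap: 0.0
```

```bash
python3 -c "
from h import *
rel()
cv2.imwrite('pics/w6.png',env.read_camera('wrist')[:,:,::-1])"
```

```text
t 12.85 z 0.1741 tool deg 90.3 tilt [-0.016 -0.001] stem in tool [0.0289 0.1022] F tool [0.7 0.  0.4]
```

View pics/w6.png

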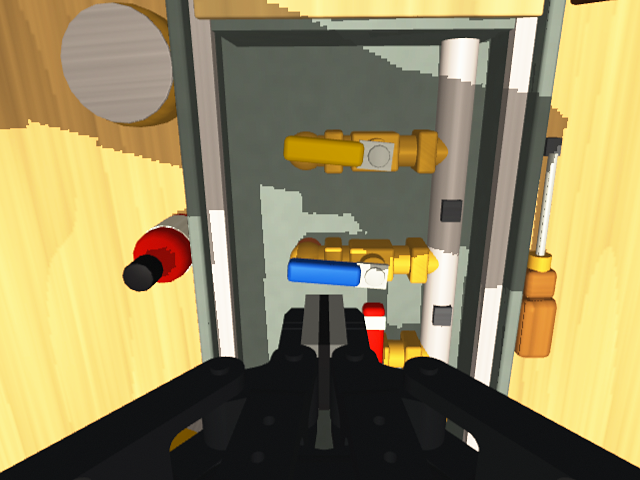

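The yellow and blue levers look untouched. The red one (374,305–360) appears crosswise but is hidden by the gripper, so I'll shift for a clear view.

{"fn": "carry_out", "kwargs": {
  "moves": [-1, 0, 0.05, -0.02, 0, 0, 0, -1, 0, 0.05, -0.01, 0, 0, 0, -1, 0, 0.02, 0, 0, 0, 0, -1, 0, 0, 0, 0, 0, 0, -1, 0, 0, 0, 0, 0, 0]
}}

```text
clock: 13.52
tcp_pos: [0.5073, -0.1791, 0.2036]
orientation: [-0.002, 1.0, -0.01, -0.009]
wrist_force: [0.2, 0.8, -0.5]
finger_gap: -0.0002
```

```bash
python3 -c "
from h import *
rel()
st=env.get_state();import pickle;pickle.dump(st,open('st7.pkl','wb'))
cv2.imwrite('pics/w7.png',env.read_camera('wrist')[:,:,::-1])"
```

```text
t 13.53 z 0.2036 tool deg 89.6 tilt [-0.017  0.004] stem in tool [ 0.0283 -0.0114] F tool [ 0.2 -0.8  0.5]
```

View pics/w7.png

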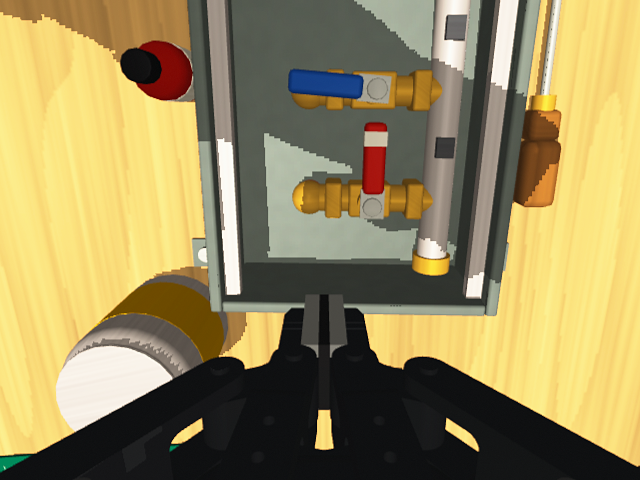

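```bash
python3 -c "
from h import *
import pickle
st=pickle.load(open('st7.pkl','rb'))
P=[box(ray('wrist',p,.062,st))[:2] for p in((372.5,206),(375.5,124),(377,89),(292,80))]
print(np.array(P).round(4))
a=lambda v:np.degrees(np.arctan2(v[1],-v[0]))
print('red',a(P[1]-P[0]),'stem line',a(P[2]-P[0]),'blue',a(P[3]-P[2]))
i=cv2.imread('pics/w7.png')
hsv=cv2.cvtColor(i,cv2.COLOR_BGR2HSV);m=(((hsv[...,0]<8)|(hsv[...,0]>172))&(hsv[...,1]>150)&(hsv[...,2]>80)).astype(np.uint8)
m[:110]=0;m[200:]=0;m[:,:350]=0;m[:,400:]=0
for v in (128,150,160,170,180,188):
  x=np.nonzero(m[v])[0]; print(v,x.min(),x.max(),box(ray('wrist',((x.min()+x.max())/2,v),.062,st))[:2].round(4))
cv2.imwrite('pics/top8.png',env.read_camera('top')[:,:,::-1])
t=cv2.imread('pics/top8.png')[170:330,90:460];cv2.imwrite('pics/top8c.png',cv2.resize(t,None,fx=2,fy=2,interpolation=cv2.INTER_CUBIC))"
```

```text
[[ 0.0109 -0.2151]
 [ 0.0107 -0.1628]
 [ 0.0108 -0.1422]
 [-0.041  -0.1373]]
red 89.78326966265675 stem line 89.88819792150093 blue 5.396389298253761
128 364 386 [ 0.0105 -0.1652]
150 364 385 [ 0.0107 -0.1788]
160 363 384 [ 0.0104 -0.1851]
170 363 384 [ 0.0106 -0.1914]
180 363 383 [ 0.0106 -0.1979]
188 362 383 [ 0.0104 -0.2031]
```

View pics/top8c.png

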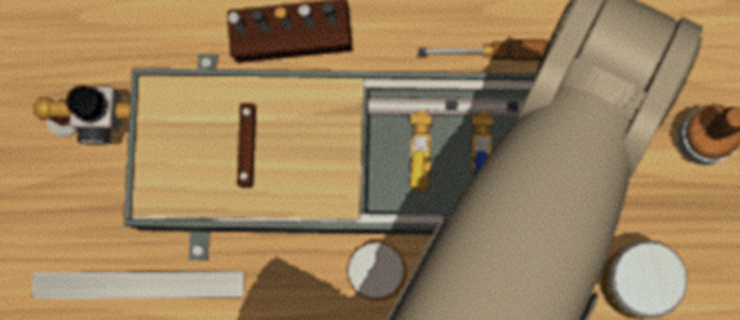

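```bash
python3 -c "
from workcell import env
print(env.hand_in())"
```

```text
the job is handed in; nothing more can be done
None
```

I slid the cover fully open, pushed the red lever shut, and handed the job in at about 13.6 s. I used only pushes, with the fingers shut.

**Cover:** I pushed it along its ledges by the batten until it stopped at the regulator end, where the push force rose to about 11 N with almost no further movement. The last top view shows its edge against the +y wall.

**Red lever:** I pushed it clockwise until it stopped turning, at about 15 N. The last wrist image puts it at 89.8°, pointing to +y.

**Other items:** The yellow lever looks as it was. Blue measured 3.8° before and 5.4° after; I put this down to reading error, because the finger stayed about 15 mm clear of it. The other bench items in view look undisturbed. The arm hid part of the last top view, but the maul and glue tin are visible in it, and the paint bottle is in the last wrist image.

**Checks that disagreed:**
- **Vertical force on the cover:** for a moment halfway through the slide the fingers met about 24 N of vertical force, probably a finger shoulder resting on the batten. I raised the tool about 5 mm and the rest of the slide was clean.
- **Vertical force at the lever stop:** I also saw about 14 N there, with the tool slightly tilted.
- **Box position:** my first estimate of the box's position was off by about 4 mm in y, and I corrected it before working on the lever.

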